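# Stand the tall canister on the scanner's stand with its label to the window

### The job

Take the tall canister out of the sloped rack and set it gently upright, centred on the scanner's little round stand, turned so that its label squarely faces the scanner's window. Leave the short canister in the rack and the mug and cup where they are.

Things in the scene. Friction and masses are not known exactly. Their poses are not given: they have to be found in the camera images.
- tall_canister: Tall aluminium canister, grey lid; 56 mm diameter, 130 mm high, about 0.35 kg. Origin: centre of its underside; z: its axis, to the lid; x: from the axis out through the middle of the paper barcode label (14 to 94 mm up). A raised tab on the lid (12 x 22 mm, 8 mm high, 18 mm off the axis) is on the label's side. Starts leaning in either rack lane, label turned variously.
- tall_canister_label (a point): Middle of the tall canister's label: on its side surface, 28 mm from the axis, 54 mm above the underside.
- short_canister: The same kind of canister, 56 mm in diameter but only 85 mm high, in the rack's other lane; stays there. Origin and axes as for the tall one.
- rack: Fixed wooden rack, two lanes, 250 mm wide. Origin: on the foot board between the lanes, 42 mm up; z: the canisters' axis, 0.6 rad from vertical, tops lean to the robot; y: across (lane axes at y = -58, +58 mm, x = 0); x: out of the slope. Canisters stand on the foot board (z = 0) and lean on bars at their -x side; board and bars end 75 mm along z, so the tall canister stands out 55 mm.
- scanner: Fixed black scanner: foot plate 90 mm wide, 8 mm thick, with a narrow round stand and the scanner block. Origin: on the counter under the stand's axis; x: level, from the stand's axis to the block; z: up. The block is 64 mm deep, 90 mm wide, its top 140 mm above the counter, its front face 95 mm from the stand's axis.
- stand_top (a point): Centre of the stand's flat grey plastic top, a disc 44 mm in diameter, 45 mm above the counter.
- window (a point): Centre of the scanner's glass window (66 mm square) in the block's face towards the stand, 90 mm above the counter.
- mug: White mug, 80 mm in diameter, 90 mm high, handle at its +y; bystander. Origin: centre of its underside.
- cup: Small white cup, 64 mm in diameter, 55 mm high; bystander. Origin: centre of its underside.
Mind the look-alikes: they are no part of the job. There is more than one size of the scanner; the job needs the middle-sized.

How it is judged:
On the way:
1. the tall canister is lifted out of the rack (distance between tall_canister and rack above 0.16 m), for 0.1 s.
At the end, for the whole second after the job is handed in: The tall canister stands upright (within 3 degrees) and at rest on the stand's top, its axis within 12 mm of the stand's, its label facing the scanner's window within 0.25 rad (14 degrees); the short canister, mug and cup are within 30 mm of where they began (horizontal distance between tall_canister and stand_top below 0.012 m and z of tall_canister in the frame of stand_top between -0.004 and 0.004 m and angle between tall_canister's own z axis and vertical below 0.06 rad and angle between the x axis of tall_canister and the x axis of scanner, either way round below 0.25 rad and x of tall_canister_label in the frame of scanner above 0.01 m and linear speed of tall_canister below 0.02 m/s and angular speed of tall_canister below 0.1 rad/s and distance of each of short_canister, mug, cup from where it was at the start of the episode below 0.03 m); the robot touches nothing.
It fails at once if a bystander (short canister, mug or cup) is moved more than 30 mm (distance of any of short_canister, mug, cup from where it was at the start of the episode above 0.03 m).
It fails at once if the tall canister is dropped or slammed onto the stand: faster than 0.4 m/s when within 20 mm of its top (distance between tall_canister and stand_top below 0.02 m and linear speed of tall_canister above 0.4 m/s).
It also fails if it takes over 38 s, if anything falls off the work surface, if the arm or the gripper's body presses on something with over 40 N, if the wrist force passes 120 N, or if a joint passes its speed limit or range.

### The arm

A 6-joint arm with a two-finger parallel gripper is mounted at the origin on the work surface. World frame = base frame: x ahead of the robot, y to its left, z up, the work surface at z = 0. Lengths are in m, angles in rad, forces in N, time in s.
With the tool pointing down it reaches from about 0.3 to 0.775 m from the base axis. Payload 14.6 kg.
Tool frame: the origin (TCP) lies at the very end of the fingers, on their centre line; the grasp point (between the pads) lies 19 mm behind it; z points along the fingers, y is the line along which they close (so a half turn about z gives the same grasp; the last joint's range is limited). The gripper opens to 85 mm and grips with 20 to 120 N. Pads are 22 mm wide; open, the fingers measure 114 mm over their backs; the gripper's body (76 mm by 85 mm) begins 54 mm behind the grasp point. The pads swing forward as they close: fully open they stand 13 mm farther back than shut.
Start: joints at [1.147, 0.3, 1.521, -0, 1.321, -0.067], TCP at [0.192, 0.515, 0.231] pointing down, gripper open.
Joint ranges: [-3.03, 3.03], [-0.79, 2.21], [0.23, 2.52], [-1.04, 4.18], [0, 3.07], [-2.55, 2.55]. Speed limits (rad/s): [2.22, 2.22, 2.57, 3.14, 3.14, 3.14].

### API

Orientations are given as a unit quaternion [x, y, z, w].
In Python, from plant import arm gives the robot as it stands. The module is installed in compiled form; this text tells all that it offers.
- The arm moves only by the shell command python3 -m crank 'ROWS' [FORCE]. ROWS is a JSON object of lists of equal length, an entry for each row: "claw": the opening, from -1 (shut) to 1 (fully open); "delta_pos": the shift along the world's x, y, z normalised to -1 to 1, where 1 is 40 mm, a list of three; "twist": the turn, a rotation vector about the world's x, y, z normalised to -1 to 1, where 1 is 5 degrees, a list of three. A call has 1 to 20 rows; each row shifts and turns the commanded pose from where the row before left it; what a row does not reach is not made up. A row lasts 1/12 s, in which the tool goes at most 41.7 mm and 7.16 degrees, less where a joint would pass 70% of its speed; a pose out of reach is approached as far as the arm can. A call with a number of a shift or a turn outside -1 to 1 is refused whole. A call with a gripper value outside its range is refused whole. The fingers move at their own pace and stop on an object; FORCE is the grip in N (left out, the last holds). Time passes only in rows, so rows that do not move let the fingers close. It gives the time, the measured TCP pose, the force, the opening and the grip force at its end, in the units of the state.
- arm.read_state(): the state, without advancing time (a new reading comes with each control period).
- arm.snapshot(name): name is "scene" or "top" or "wrist"; returns the picture (480x640x3 uint8, red, green, blue); there is no depth.
- arm.camera_params(name): a dict with "fov_y" (degrees; the focal length in pixels is half the picture's height over the tangent of half this angle, whatever the lens; pixels are square), "cx", "cy" (the principal point, pixels), "origin" and "rotation" of the camera in the world. Camera axes: x right, y down, z forward; pixel columns grow to the right and rows downward; lengths in m; the calibration is good to about 2 mm. A picture is of the moment at which its call begins: read the wrist's pose just before it. camera_params takes no time and is no camera call; for the wrist camera it gives the pose at the moment of the call.
- arm.job_done(): hands the job in; it is judged then, once.
Trained networks look in the newest picture that a camera, given by its name, has taken for a name from the list of things; names that differ only in an ending like _2 or _b are one class to them, and where a whole thing is asked for, a point or a joint stands for the part that bears it (a point fixed in the world has none). Each returns a list of dicts, best first, with "confidence" (0 to 1); they miss things now and then, are a little off and sometimes report something else, mostly with a low value. They report only what shows in the picture. A call takes as long as a camera call. They do not tell look-alikes from the thing itself.
- arm.search_frame(name, camera): "xy" ([column, row] in pixels, amid what is visible of it).
- arm.outline_of(name, camera): "pixels" (480x640 bool, what is visible of it) and "xy" ([column, row] in pixels, amid what is visible of it).
The state is a dict: "time_s": time; "joints": joint angles; "joint_velocities": joint speeds; "joint_efforts": joint torques, N m; "eef_pos": TCP position; "tcp_rot": TCP orientation; "ft_force": force on the tool from outside, world axes, zero at the start; "wrist_torque": the same for the moment, N m; "width": finger opening in m; "gripper_force": force on a finger pad.
Only numpy, scipy, OpenCV 4.12 (cv2) and the standard library are available. Lean on these libraries where they do the work, as an engineer would, in place of code of your own. Each camera call takes 0.05 s, during which the arm holds its last target. There are 200 camera calls.

## Working session

There is one attempt and no reset: what is moved stays moved. The work goes in short steps, Python scripts to look and compute and a shell command to move; the robot and the scene stay as the last step left them, time stands still between calls to the robot, and variables do not carry over. Pictures are saved under pics/ and viewed, at most 10 in all, crops included, and the job is handed in when it is done.

```bash
mkdir -p pics
cat > h.py <<'E'
import numpy as np, cv2
from plant import arm
def proj(c,P):
    P=np.atleast_2d(P); R=np.array(c['rotation']); 
    if R.size==4:
        from scipy.spatial.transform import Rotation as Q; R=Q.from_quat(R).as_matrix()
    f=240/np.tan(np.radians(c['fov_y'])/2); q=(P-np.array(c['origin']))@R
    return np.c_[f*q[:,0]/q[:,2]+c['cx'],f*q[:,1]/q[:,2]+c['cy']]
def ray(c,uv):
    R=np.array(c['rotation'])
    f=240/np.tan(np.radians(c['fov_y'])/2)
    d=R@np.array([(uv[0]-c['cx'])/f,(uv[1]-c['cy'])/f,1]); return np.array(c['origin']),d/np.linalg.norm(d)
def atz(c,uv,z):
    o,d=ray(c,uv); return o+d*(z-o[2])/d[2]
def tri(rs):
    A=sum(np.eye(3)-np.outer(d,d) for o,d in rs); b=sum((np.eye(3)-np.outer(d,d))@o for o,d in rs)
    return np.linalg.solve(A,b)
E
python3 - <<'E'
from h import *
np.set_printoptions(precision=3,suppress=True)
ims=[]
for n in("scene","top"):
    im=arm.snapshot(n); c=arm.camera_params(n); print(n,c)
    ims.append(im); cv2.imwrite(f'pics/{n}0.png',im[:,:,::-1])
    for t in("tall_canister","tall_canister_label","short_canister","rack","scanner","stand_top","window","mug","cup"):
        print(t,[(np.round(r['xy']).tolist(),round(r['confidence'],2)) for r in arm.search_frame(t,n)])
E
```

```text
scene {'fov_y': 51.77100956226248, 'cx': 326.0708001438267, 'cy': 243.45730916587524, 'origin': array([1.463, 0.093, 0.735]), 'rotation': array([ 0.605,  0.662, -0.323, -0.304])}
tall_canister [([187.0, 218.0], 0.79)]
tall_canister_label [([186.0, 223.0], 0.71)]
short_canister [([241.0, 232.0], 0.78), ([184.0, 220.0], 0.24)]
rack [([220.0, 251.0], 0.79)]
scanner [([549.0, 287.0], 0.9), ([397.0, 292.0], 0.83), ([414.0, 226.0], 0.62)]
stand_top [([398.0, 292.0], 0.97), ([550.0, 287.0], 0.95), ([414.0, 223.0], 0.64)]
window [([398.0, 294.0], 0.95), ([416.0, 225.0], 0.88), ([550.0, 288.0], 0.79)]
mug [([297.0, 296.0], 0.79)]
cup [([304.0, 214.0], 0.57)]
top {'fov_y': 47.07975998040061, 'cx': 317.8882396514491, 'cy': 237.87483530044108, 'origin': array([0.514, 0.018, 1.15 ]), 'rotation': array([-0.699,  0.715, -0.014,  0.023])}
tall_canister [([486.0, 233.0], 0.87)]
tall_canister_label [([485.0, 233.0], 0.55)]
short_canister [([425.0, 231.0], 0.69), ([487.0, 235.0], 0.32)]
rack [([447.0, 241.0], 0.98)]
scanner [([231.0, 286.0], 0.97), ([251.0, 175.0], 0.89), ([93.0, 186.0], 0.74), ([485.0, 235.0], 0.3), ([338.0, 145.0], 0.23)]
stand_top [([249.0, 177.0], 0.93), ([229.0, 291.0], 0.69)]
window [([248.0, 178.0], 0.96), ([92.0, 184.0], 0.83), ([229.0, 289.0], 0.66), ([486.0, 235.0], 0.25)]
mug [([338.0, 147.0], 0.93)]
cup [([356.0, 309.0], 0.8)]
```

View pics/scene0.png

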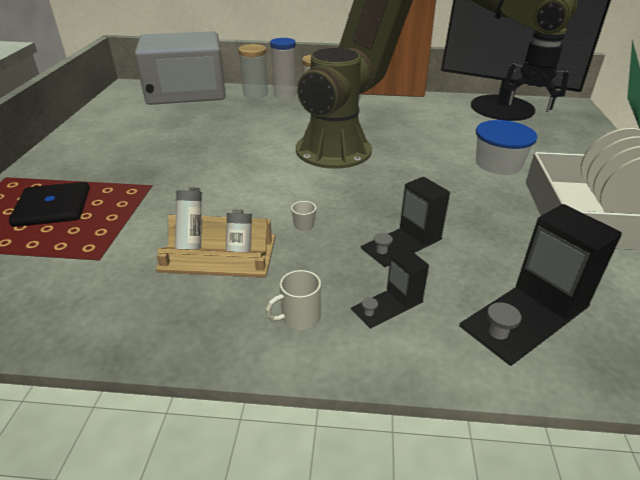

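View pics/top0.png

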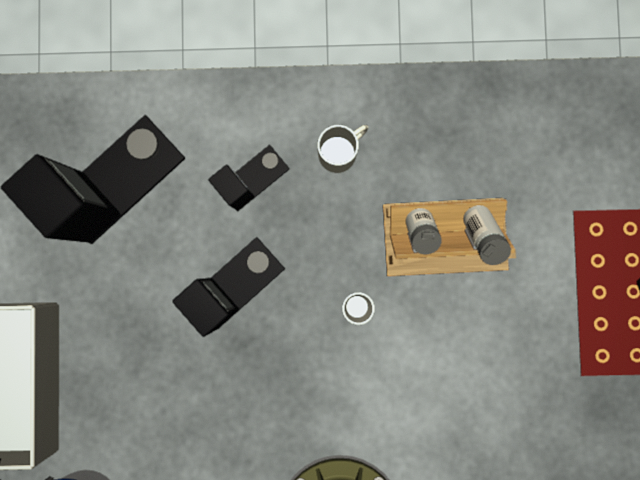

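The scene shows three black scanners: a large one, a small one at top (270,160), and the middle-sized one with its stand at top (258,262) and scene (383,243) and its block towards the robot's left. The tall canister is in the rack's right (-y) lane, at top (487,235) and scene (187,218). The short canister is beside it at top (424,231). Next I'll fit the poses.

```bash
cat > m.py <<'E'
from h import *
from scipy.spatial.transform import Rotation as Q
from scipy.optimize import minimize
np.set_printoptions(precision=4,suppress=True)
cams={}
for n in("scene","top"):
    im=arm.snapshot(n); c=arm.camera_params(n); c['rotation']=Q.from_quat(c['rotation']).as_matrix()
    c['im']=im; cams[n]=c
    for t in("tall_canister","short_canister","scanner"):
        c[t]=[(r['pixels'],np.array(r['xy'])) for r in arm.outline_of(t,n)]
        print(n,t,[(x.round(),m.sum()) for m,x in c[t]])
def mask(polys):
    m=np.zeros((480,640),np.uint8)
    for P in polys: cv2.fillConvexPoly(m,cv2.convexHull((P*16).round().astype(np.int32)),1,shift=4)
    return m>0
a=np.linspace(0,2*np.pi,48)
def cyl(z0,z1,r=.028): return np.vstack([np.c_[r*np.cos(a),r*np.sin(a),0*a+z] for z in(z0,z1)])
def rackR(y): return (Q.from_euler('z',y)*Q.from_euler('y',-.6)).as_matrix()
def near(n,t,xy): return min(cams[n][t],key=lambda r:np.linalg.norm(r[1]-xy))[0]
T={('top','tall_canister'):(487,235),('top','short_canister'):(424,231),('scene','tall_canister'):(187,218),('scene','short_canister'):(240,232)}
def cost(p):
    R=rackR(p[2]); o=np.array([p[0],p[1],.042+0*p[0]]); s=0
    for (n,t),xy in T.items():
        m=near(n,t,xy); y,h=(-.058,.13) if t[0]=='t' else (.058,.085)
        F=mask([proj(cams[n],o+(cyl(0,h)+[0,y,0])@R.T)]); U=mask([proj(cams[n],o+(cyl(.04,h)+[0,y,0])@R.T)])
        s+=(m&~F).sum()+(U&~m).sum()
    return s
p0=np.append(atz(cams['top'],(450,225),.06)[:2],0)
best=min((minimize(cost,p0+d,method='Nelder-Mead',options=dict(initial_simplex=[p0+d,p0+d+[.02,0,0],p0+d+[0,.02,0],p0+d+[0,0,.08]])) for d in([0,0,0],[.015,0,.05],[-.015,.005,-.05])),key=lambda r:r.fun)
print('rack',best.x,best.fun)
# scanner
box=lambda x0,x1,z0,z1:np.array([[x,y,z] for x in(x0,x1) for y in(-.045,.045) for z in(z0,z1)])
def sm(n,p):
    R=Q.from_euler('z',p[2]).as_matrix(); o=np.array([p[0],p[1],0])
    pr=lambda P:proj(cams[n],o+P@R.T)
    return mask([pr(box(p[3],.1,0,.008)),pr(box(.095,.159,0,.14)),pr(cyl(.008,.045,.022))])
S={'top':(231,286),'scene':(414,226)}
def cs(p): return sum((near(n,'scanner',xy)^sm(n,p)).sum() for n,xy in S.items())
s0=np.append(atz(cams['top'],(258,262),.045)[:2],[0,-.045]); blk=atz(cams['top'],(203,303),.14)[:2]-s0[:2]; s0[2]=np.arctan2(blk[1],blk[0])
b=min((minimize(cs,s0+[0,0,d,0],method='Nelder-Mead',options=dict(initial_simplex=s0+[0,0,d,0]+np.vstack([np.zeros(4),np.diag([.015,.015,.1,.02])]))) for d in(-.05,0,.05)),key=lambda r:r.fun)
print('scanner',s0,b.x,b.fun)
for n,(u,v) in {'top':(258,262),'scene':(383,243)}.items():
    g=cams[n]['im'][v-25:v+25,u-25:u+25].max(2); k=((g>75)&near(n,'scanner',S[n])[v-25:v+25,u-25:u+25]).astype(np.uint8)
    N,l,st,ce=cv2.connectedComponentsWithStats(k); i=1+st[1:,4].argmax(); q=ce[i]+[u-25,v-25]; print(n,'disc',q,st[i],atz(cams[n],q,.045))
st_=arm.read_state(); print(st_['eef_pos'],Q.from_quat(st_['tcp_rot']).as_matrix(),st_['time_s'])
np.savez('cal.npz',rack=best.x,scan=b.x)
# overlay
out=[]
for n,(u,v) in {'top':(460,235),'scene':(210,225)}.items():
    im=cams[n]['im'].copy(); out.append(cv2.resize(im[v-60:v+60,u-60:u+60],(400,400),interpolation=cv2.INTER_CUBIC))
    o=np.array([*best.x[:2],.042])
    for y,h in((-.058,.13),(.058,.085)):
        cv2.polylines(im,[cv2.convexHull(proj(cams[n],o+(cyl(0,h)+[0,y,0])@rackR(best.x[2]).T).round().astype(np.int32))],True,(255,0,0))
    out.append(cv2.resize(im[v-60:v+60,u-60:u+60],(300,300)))
A=np.hstack([out[0],out[2]]); B=np.hstack([out[1],out[3]]); B=B[:200] if 0 else cv2.resize(B,(400,200)); B=np.pad(B,((0,0),(0,400),(0,0)))
cv2.imwrite('pics/fit.png',np.vstack([A,B])[:,:,::-1])
E
python3 m.py
```

```text
scene tall_canister []
scene short_canister [(array([240., 231.]), np.int64(1023)), (array([297., 298.]), np.int64(2361))]
scene scanner [(array([414., 220.]), np.int64(3721)), (array([550., 286.]), np.int64(12305)), (array([399., 294.]), np.int64(3032)), (array([298., 296.]), np.int64(2374)), (array([306., 214.]), np.int64(598)), (array([186., 220.]), np.int64(1616))]
top tall_canister [(array([487., 234.]), np.int64(1808)), (array([336., 147.]), np.int64(1589))]
top short_canister [(array([424., 230.]), np.int64(1182))]
top scanner [(array([248., 176.]), np.int64(2551)), (array([ 93., 186.]), np.int64(11546)), (array([229., 285.]), np.int64(4955))]Traceback (most recent call last):
  File "m.py", line 29, in <module>
    best=min((minimize(cost,p0+d,method='Nelder-Mead',options=dict(initial_simplex=[p0+d,p0+d+[.02,0,0],p0+d+[0,.02,0],p0+d+[0,0,.08]])) for d in([0,0,0],[.015,0,.05],[-.015,.005,-.05])),key=lambda r:r.fun)
  File "m.py", line 29, in <genexpr>
    best=min((minimize(cost,p0+d,method='Nelder-Mead',options=dict(initial_simplex=[p0+d,p0+d+[.02,0,0],p0+d+[0,.02,0],p0+d+[0,0,.08]])) for d in([0,0,0],[.015,0,.05],[-.015,.005,-.05])),key=lambda r:r.fun)
              ~~~~~~~~^^^^^^^^^^^^^^^^^^^^^^^^^^^^^^^^^^^^^^^^^^^^^^^^^^^^^^^^^^^^^^^^^^^^^^^^^^^^^^^^^^^^^^^^^^^^^^^^^^^^^^^^^^^^^^^^^^
    res = _minimize_neldermead(fun, x0, args, callback, bounds=bounds,
                               **options)
    fsim[k] = func(sim[k])
              ~~~~^^^^^^^^
    fx = function(np.copy(x), *(wrapper_args + args))
  File "m.py", line 24, in cost
    m=near(n,t,xy); y,h=(-.058,.13) if t[0]=='t' else (.058,.085)
  File "m.py", line 19, in near
    def near(n,t,xy): return min(cams[n][t],key=lambda r:np.linalg.norm(r[1]-xy))[0]
                             ~~~^^^^^^^^^^^^^^^^^^^^^^^^^^^^^^^^^^^^^^^^^^^^^^^^^
ValueError: min() iterable argument is empty
```

```bash
sed -i 's/^def near.*/def near(n,t,xy): return min([r for k in ("tall_canister","short_canister","scanner") for r in cams[n][k]],key=lambda r:np.linalg.norm(r[1]-xy))[0]/' m.py; python3 m.py
```

```text
scene tall_canister [(array([185., 221.]), np.int64(1516))]
scene short_canister [(array([241., 232.]), np.int64(1018)), (array([187., 220.]), np.int64(1556))]
scene scanner [(array([397., 294.]), np.int64(3093)), (array([550., 286.]), np.int64(12316)), (array([413., 222.]), np.int64(3728))]
top tall_canister [(array([487., 236.]), np.int64(1764))]
top short_canister [(array([425., 229.]), np.int64(1241)), (array([486., 235.]), np.int64(1853))]
top scanner [(array([ 92., 184.]), np.int64(11686)), (array([230., 288.]), np.int64(4951)), (array([251., 177.]), np.int64(2584))]
rack [ 0.6087 -0.23    0.0126] 242.0
scanner [ 0.5276  0.152   2.2557 -0.045 ] [ 0.5303  0.1515  2.2776 -0.0239] 672.0
top disc [257.5662 261.6571] [ 14  14  22  22 385] [0.5283 0.1529 0.045 ]
scene disc [382.7202 237.9762] [ 16  14  19  12 168] [0.529  0.1539 0.045 ]
[0.1921 0.5153 0.2313] [[-0.937   0.3493  0.    ]
 [ 0.3493  0.937   0.    ]
 [-0.      0.     -1.    ]] 1.8
```

View pics/fit.png

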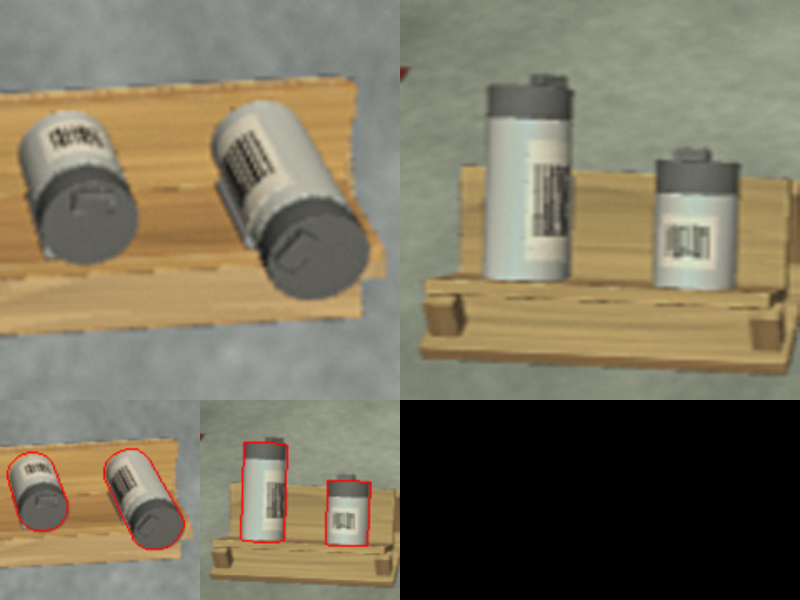

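The fit sits tightly on both canisters, and the stand disc agrees within 2 mm between the two cameras. To get the label azimuth I'll unwrap the canister's surface.

```bash
cat > u.py <<'E'
from h import *
from scipy.spatial.transform import Rotation as Q
np.set_printoptions(precision=4,suppress=True)
r=np.load('cal.npz')['rack']; R=(Q.from_euler('z',r[2])*Q.from_euler('y',-.6)).as_matrix(); o=np.array([r[0],r[1],.042])
out=[]
for n in("top","scene"):
    im=cv2.imread(f'pics/{n}0.png',0); c=arm.camera_params(n); c['rotation']=Q.from_quat(c['rotation']).as_matrix()
    ph=np.radians(np.arange(-90,151)); z=np.linspace(.13,0,131); P,Z=np.meshgrid(ph,z)
    def samp(L):
        uv=proj(c,o+(L.reshape(-1,3)+[0,-.058,0])@R.T).astype(np.float32).reshape(*L.shape[:2],2)
        return cv2.remap(im,uv[...,0],uv[...,1],cv2.INTER_CUBIC)
    a=samp(np.dstack([.028*np.cos(P),.028*np.sin(P),Z]))
    X,Y=np.meshgrid(np.linspace(.03,-.03,131),np.linspace(.03,-.03,131))
    t=samp(np.dstack([X.T,Y,0*X+.138])) if 0 else samp(np.dstack([Y,X,0*X+.138]))
    dk=a[50:100].mean(0); print(n,dict(zip(range(-90,151,10),dk[::10].round())))
    for d in range(0,241,30): a[:,d]=0
    out.append(np.hstack([a,np.zeros((131,10),np.uint8),t]))
cv2.imwrite('pics/unw.png',cv2.resize(np.vstack(out),None,fx=2,fy=2))
E
python3 u.py
```

```text
top {-90: np.float64(150.0), -80: np.float64(150.0), -70: np.float64(139.0), -60: np.float64(139.0), -50: np.float64(140.0), -40: np.float64(147.0), -30: np.float64(160.0), -20: np.float64(169.0), -10: np.float64(174.0), 0: np.float64(178.0), 10: np.float64(178.0), 20: np.float64(205.0), 30: np.float64(124.0), 40: np.float64(113.0), 50: np.float64(89.0), 60: np.float64(98.0), 70: np.float64(68.0), 80: np.float64(45.0), 90: np.float64(68.0), 100: np.float64(93.0), 110: np.float64(102.0), 120: np.float64(103.0), 130: np.float64(99.0), 140: np.float64(87.0), 150: np.float64(79.0)}
scene {-90: np.float64(136.0), -80: np.float64(131.0), -70: np.float64(130.0), -60: np.float64(131.0), -50: np.float64(136.0), -40: np.float64(154.0), -30: np.float64(169.0), -20: np.float64(177.0), -10: np.float64(183.0), 0: np.float64(187.0), 10: np.float64(188.0), 20: np.float64(211.0), 30: np.float64(144.0), 40: np.float64(127.0), 50: np.float64(90.0), 60: np.float64(111.0), 70: np.float64(75.0), 80: np.float64(66.0), 90: np.float64(84.0), 100: np.float64(97.0), 110: np.float64(100.0), 120: np.float64(92.0), 130: np.float64(72.0), 140: np.float64(64.0), 150: np.float64(96.0)}
```

View pics/unw.png

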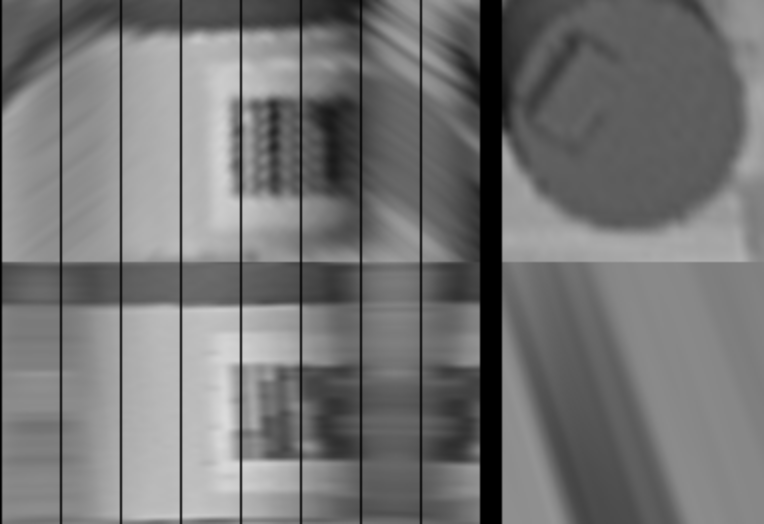

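The barcode starts at about 25° and the label edge at about 17°. The tab's outer edge is normal to about 56°, so the label azimuth is about 57° about the rack z axis. First I swing towards the rack at height.

```bash
python3 -m crank '{"claw":[1,1,1,1,1,1,1,1,1,1,1,1,1,1,1,1,1,1,1,1],"delta_pos":[[0.2,-0.56,0.05],[0.2,-0.56,0.05],[0.2,-0.56,0.05],[0.2,-0.56,0.05],[0.2,-0.56,0.05],[0.2,-0.56,0.05],[0.2,-0.56,0.05],[0.2,-0.56,0.05],[0.2,-0.56,0.05],[0.2,-0.56,0.05],[0.2,-0.56,0.05],[0.2,-0.56,0.05],[0.2,-0.56,0.05],[0.2,-0.56,0.05],[0.2,-0.56,0.05],[0.2,-0.56,0.05],[0.2,-0.56,0.05],[0.2,-0.56,0.05],[0.2,-0.56,0.05],[0.2,-0.56,0.05]],"twist":[[0,0,-1],[0,0,-1],[0,0,-1],[0,0,-1],[0,0,-1],[0,0,-1],[0,0,-1],[0,0,-1],[0,0,-1],[0,0,-1],[0,0,-1],[0,0,-1],[0,0,-1],[0,0,-1],[0,0,-1],[0,0,-1],[0,0,-1],[0,0,-1],[0,0,-1],[0,0,-1]]}' 70
cat > g.py <<'E'
import sys
from h import *
from scipy.spatial.transform import Rotation as Q
np.set_printoptions(precision=3,suppress=True)
r=np.load('cal.npz')['rack']; R=(Q.from_euler('z',r[2])*Q.from_euler('y',-.6)).as_matrix(); o=np.array([r[0],r[1],.042])
s=arm.read_state(); p=np.array(s['eef_pos']); q=Q.from_quat(s['tcp_rot'])
Rt=np.c_[R[:,0],-R[:,1],-R[:,2]]
for sz in(.2,.084):
    t=o+R@[0,-.058,sz]; print(sz,t,'units',(t-p)/.04)
rv=(Q.from_matrix(Rt)*q.inv()).as_rotvec(); print('twist units',np.degrees(rv)/5,'toolR',q.as_matrix(),'p',p)
up=np.array(Q.from_euler('z',r[2]).as_matrix()); Ru=np.c_[up[:,0],-up[:,1],-up[:,2]]
print('to upright tw',np.degrees((Q.from_matrix(Ru)*q.inv()).as_rotvec())/5,'j',np.array(s['joints']),'t',s['time_s'],s['width'],s['gripper_force'],s['ft_force'])
E
python3 g.py
```

```text
time_s: 3.47
eef_pos: [0.3523, 0.0662, 0.2716]
tcp_rot: [0.869, 0.495, 0.0, 0.0]
ft_force: [0.8, 0.4, -0.6]
width: 0.0853
gripper_force: 0.0
0.2 [ 0.497 -0.289  0.207] units [ 3.606 -8.889 -1.613]
0.084 [ 0.562 -0.289  0.111] units [ 5.243 -8.868 -4.006]
twist units [  3.593  -6.208 -11.351] toolR [[ 0.51   0.86   0.001]
 [ 0.86  -0.51   0.   ]
 [ 0.     0.    -1.   ]] p [0.352 0.066 0.272]
to upright tw [  0.003   0.006 -11.718] j [ 0.083 -0.18   1.935 -0.     1.386  0.619] t 3.4667 0.08534329118151499 0.0 [ 0.842  0.422 -0.57 ]
```

```bash
python3 -m crank '{"claw":[1,1,1,1,1,1,1,1,1,1,1,1,1,1,1,1,1,1,1,1],"delta_pos":[[0.2,-0.74,0],[0.2,-0.74,0],[0.2,-0.74,0],[0.2,-0.74,0],[0.2,-0.74,0],[0.2,-0.74,0],[0.2,-0.74,0],[0.2,-0.74,0],[0.2,-0.74,0],[0.2,-0.74,0],[0.2,-0.74,0],[0.2,-0.74,0],[0.17,0,-0.23],[0.17,0,-0.23],[0.17,0,-0.23],[0.17,0,-0.23],[0.17,0,-0.23],[0.17,0,-0.23],[0.17,0,-0.23],[0,0,0]],"twist":[[0,0,-0.977],[0,0,-0.977],[0,0,-0.977],[0,0,-0.977],[0,0,-0.977],[0,0,-0.977],[0,0,-0.977],[0,0,-0.977],[0,0,-0.977],[0,0,-0.977],[0,0,-0.977],[0,0,-0.977],[0.012,-0.982,0],[0.012,-0.982,0],[0.012,-0.982,0],[0.012,-0.982,0],[0.012,-0.982,0],[0.012,-0.982,0],[0.012,-0.982,0],[0,0,0]]}'; python3 g.py
python3 - <<'E'
from h import *
cv2.imwrite('pics/w1.png',np.hstack([cv2.resize(arm.snapshot(n)[:,:,::-1],(400,300)) for n in('wrist','top')]))
E
```

```text
time_s: 5.13
eef_pos: [0.4946, -0.2872, 0.2041]
tcp_rot: [0.955, 0.007, 0.296, -0.003]
ft_force: [-1.1, 0.9, -0.4]
width: 0.0852
gripper_force: 0.0
0.2 [ 0.497 -0.289  0.207] units [ 0.047 -0.054  0.073]
0.084 [ 0.562 -0.289  0.111] units [ 1.685 -0.033 -2.32 ]
twist units [-0.01   0.006 -0.022] toolR [[ 0.825  0.014  0.565]
 [ 0.011 -1.     0.009]
 [ 0.565 -0.001 -0.825]] p [ 0.495 -0.287  0.204]
to upright tw [-0.103  6.881 -0.018] j [-0.762  0.174  1.851  0.612  0.762  0.42 ] t 5.1333 0.08522956123873973 0.0 [-1.137  0.857 -0.433]
```

View pics/w1.png

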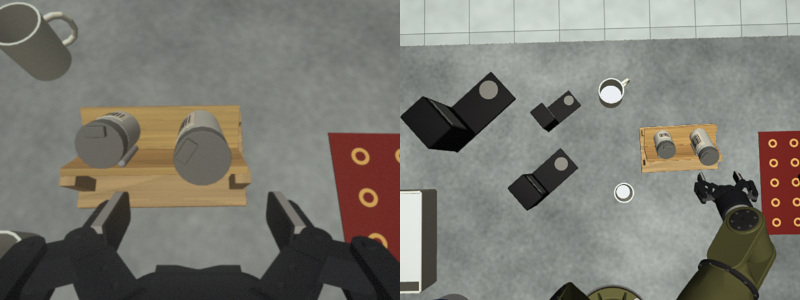

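The wrist view shows the gripper straddling the tall canister (203,155), with both fingers clear. I'll descend along the axis and grip.

```bash
python3 -m crank '{"claw":[1,1,1,1,1,1,1,1,-1,-1,-1,-1,-1,-1,-1,-1,-1,-1],"delta_pos":[[0.21,-0.005,-0.29],[0.21,-0.005,-0.29],[0.21,-0.005,-0.29],[0.21,-0.005,-0.29],[0.21,-0.005,-0.29],[0.21,-0.005,-0.29],[0.21,0,-0.29],[0.21,0,-0.29],[0,0,0],[0,0,0],[0,0,0],[0,0,0],[0,0,0],[0,0,0],[0,0,0],[0,0,0],[0,0,0],[0,0,0]],"twist":[[0,0,0],[0,0,0],[0,0,0],[0,0,0],[0,0,0],[0,0,0],[0,0,0],[0,0,0],[0,0,0],[0,0,0],[0,0,0],[0,0,0],[0,0,0],[0,0,0],[0,0,0],[0,0,0],[0,0,0],[0,0,0]]}' 70; python3 g.py
```

```text
time_s: 6.73
eef_pos: [0.5631, -0.2894, 0.1155]
tcp_rot: [0.955, 0.008, 0.296, -0.001]
ft_force: [-3.3, 0.9, 8.0]
width: 0.0547
gripper_force: 74.5
0.2 [ 0.497 -0.289  0.207] units [-1.665  0.     2.289]
0.084 [ 0.562 -0.289  0.111] units [-0.028  0.021 -0.105]
twist units [ 0.037  0.017 -0.033] toolR [[ 0.824  0.015  0.566]
 [ 0.015 -1.     0.006]
 [ 0.566  0.003 -0.825]] p [ 0.563 -0.289  0.116]
to upright tw [-0.061  6.892 -0.043] j [-0.672  0.417  1.77   0.705  0.583  0.357] t 6.7333 0.054670481462446845 74.45836901664734 [-3.278  0.862  8.017]
```

```bash
python3 -m crank '{"claw":[-1,-1,-1,-1,-1,-1,-1,-1,-1,-1,-1,-1,-1,-1,-1,-1,-1,-1],"delta_pos":[[-0.1,0,0.146],[-0.2,0,0.292],[-0.2,0,0.292],[-0.2,0,0.292],[-0.2,0,0.292],[-0.2,0,0.292],[-0.2,0,0.292],[-0.2,0,0.292],[0,0,0.25],[0,0,0.25],[0,0,0.25],[0,0,0.25],[0,0,0.25],[0,0,0.25],[0,0,0.25],[0,0,0.25],[0,0,0.25],[0,0,0]],"twist":[[0,0,0],[0,0,0],[0,0,0],[0,0,0],[0,0,0],[0,0,0],[0,0,0],[0,0,0],[-0.005,0.765,0],[-0.007,0.765,0],[-0.007,0.765,0],[-0.007,0.765,0],[-0.007,0.765,0],[-0.007,0.765,0],[-0.007,0.765,0],[-0.007,0.765,0],[-0.007,0.765,0],[0,0,0]]}' 70; python3 g.py
```

```text
time_s: 8.23
eef_pos: [0.5033, -0.2891, 0.2931]
tcp_rot: [1.0, 0.008, -0.002, -0.0]
ft_force: [-0.5, -1.0, -5.2]
width: 0.0546
gripper_force: 76.3
0.2 [ 0.497 -0.289  0.207] units [-0.171 -0.007 -2.15 ]
0.084 [ 0.562 -0.289  0.111] units [ 1.467  0.014 -4.543]
twist units [ 0.093 -6.912 -0.037] toolR [[ 1.     0.016 -0.003]
 [ 0.016 -1.     0.   ]
 [-0.003 -0.    -1.   ]] p [ 0.503 -0.289  0.293]
to upright tw [-0.005 -0.037 -0.036] j [-0.584  0.333  1.335 -0.001  1.476  0.971] t 8.2333 0.05459407948305721 76.3499128818512 [-0.459 -0.953 -5.179]
```

```bash
python3 -m crank '{"claw":[-1,-1,-1,-1,-1,-1,-1,-1,-1,-1,-1,-1,-1,-1,-1,-1,-1,-1,-1,-1],"delta_pos":[[0.036,0.614,0],[0.036,0.614,0],[0.036,0.614,0],[0.036,0.614,0],[0.036,0.614,0],[0.036,0.614,0],[0.036,0.614,0],[0.036,0.614,0],[0.036,0.614,0],[0.036,0.614,0],[0.036,0.614,0],[0.036,0.614,0],[0.036,0.614,0],[0.036,0.614,0],[0.036,0.614,0],[0.036,0.614,0],[0.036,0.614,0],[0.036,0.614,0],[0,0,0],[0,0,0]],"twist":[[0,0,0.8],[0,0,0.8],[0,0,0.8],[0,0,0.8],[0,0,0.8],[0,0,0.8],[0,0,0.8],[0,0,0.8],[0,0,0.8],[0,0,0.8],[0,0,0.8],[0,0,0.8],[0,0,0.8],[0,0,0.8],[0,0,0.8],[0,0,0.8],[0,0,0.8],[0,0,0.8],[0,0,0],[0,0,0]]}' 70; python3 g.py
python3 - <<'E'
from h import *
s=arm.snapshot('scene'); t=arm.snapshot('top'); w=arm.snapshot('wrist')
for n,i in zip(('s2','t2','w2'),(s,t,w)): cv2.imwrite(f'pics/{n}.png',i[:,:,::-1])
f=lambda i,u,v,h:cv2.resize(i[v-h:v+h,u-h:u+h],(400,400))
cv2.imwrite('pics/v2.png',np.hstack([f(s,390,190,75),cv2.resize(w,(400,400))])[:,:,::-1])
E
```

```text
time_s: 9.9
eef_pos: [0.5282, 0.1536, 0.2907]
tcp_rot: [0.804, 0.595, -0.001, -0.001]
ft_force: [-0.6, 0.3, -4.6]
width: 0.0547
gripper_force: 76.5
0.2 [ 0.497 -0.289  0.207] units [ -0.792 -11.073  -2.091]
0.084 [ 0.562 -0.289  0.111] units [  0.845 -11.053  -4.485]
twist units [  4.383  -5.895 -13.996] toolR [[ 0.293  0.956 -0.002]
 [ 0.956 -0.293  0.   ]
 [-0.    -0.002 -1.   ]] p [0.528 0.154 0.291]
to upright tw [ -0.02   -0.021 -14.449] j [0.216 0.263 1.431 0.001 1.45  0.513] t 9.9 0.05465628120209814 76.45479083061218 [-0.56   0.314 -4.623]
```

View pics/v2.png

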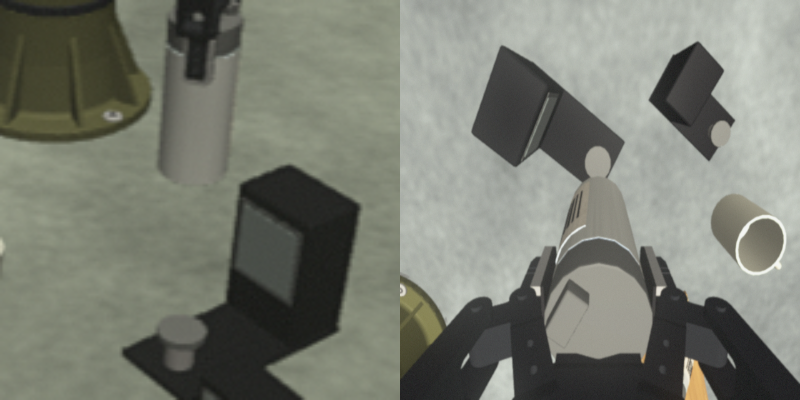

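The canister hangs upright below the gripper in the scene view. In the wrist view the label edge and tab face left towards the scanner block. I'll fit its pose in the hand.

```bash
cat > f.py <<'E'
from h import *
from scipy.spatial.transform import Rotation as Q
from scipy.optimize import minimize
np.set_printoptions(precision=4,suppress=True)
tcp=np.array(arm.read_state()['eef_pos']); C={}
for n in('scene','wrist'):
    c=arm.camera_params(n); c['rotation']=Q.from_quat(c['rotation']).as_matrix(); c['im']=arm.snapshot(n)
    L=arm.outline_of('tall_canister',n); e=proj(c,tcp-[0,0,.05])[0]
    print(n,[(np.round(r['xy']),r['pixels'].sum(),round(r['confidence'],2)) for r in L],e)
    L=[r for r in L if np.linalg.norm(np.array(r['xy'])-e)<90]
    if L: c['m']=L[0]['pixels']; C[n]=c
    else: C[n]=c
a=np.linspace(0,2*np.pi,48)
def cyl(z0,z1,r=.028): return np.vstack([np.c_[r*np.cos(a),r*np.sin(a),0*a+z] for z in(z0,z1)])
def mask(P):
    m=np.zeros((480,640),np.uint8); cv2.fillConvexPoly(m,cv2.convexHull((P*16).round().astype(np.int32)),1,shift=4); return m>0
def pose(p): return np.array([tcp[0]+p[0],tcp[1]+p[1],tcp[2]-.087+p[2]]),Q.from_rotvec([p[3],p[4],0]).as_matrix()
def cost(p):
    o,R=pose(p); s=1e5*(p[3]**2+p[4]**2)*.1
    for n,c in C.items():
        if 'm' not in c: continue
        s+=(c['m']&~mask(proj(c,o+cyl(0,.138)@R.T))).sum()+(mask(proj(c,o+cyl(0,.07)@R.T))&~c['m']).sum()
    return s
x0=np.zeros(5); b=minimize(cost,x0,method='Nelder-Mead',options=dict(initial_simplex=np.vstack([x0,np.diag([.008,.008,.008,.06,.06])+0*x0]),maxiter=600))
print('off',b.x,b.fun,cost(x0)); o,R=pose(b.x); print('underside',o)
c=C['wrist']; im=cv2.cvtColor(c['im'],cv2.COLOR_RGB2GRAY)
def samp(L):
    uv=proj(c,o+L.reshape(-1,3)@R.T).astype(np.float32).reshape(*L.shape[:2],2); return cv2.remap(im,uv[...,0],uv[...,1],cv2.INTER_CUBIC)
P,Z=np.meshgrid(np.radians(np.arange(0,360)),np.linspace(.13,0,131)); A=samp(np.dstack([.028*np.cos(P),.028*np.sin(P),Z]))
A[:,::30]=0
Y,X=np.meshgrid(np.linspace(.03,-.03,241),np.linspace(.03,-.03,241)); T=samp(np.dstack([X,Y,0*X+.138]))
for d in(115,130,145): cv2.line(T,(120,120),(int(120-100*np.sin(np.radians(d))),int(120-100*np.cos(np.radians(d)))),255,1)
A=cv2.resize(A,(540,241)); cv2.imwrite('pics/f.png',np.hstack([A,T]))
E
python3 f.py
```

```text
scene [(array([388., 157.]), np.int64(1334), 0.64)] [389.4501 162.7297]
wrist [(array([216., 151.]), np.int64(21219), 0.63), (array([315., 341.]), np.int64(27664), 0.56)] [316.7076 266.4106]
off [-0.0025 -0.0047  0.0029 -0.0053  0.0112] 193.53692812837716 1345.0
underside [0.5261 0.1475 0.2072]
```

View pics/f.png

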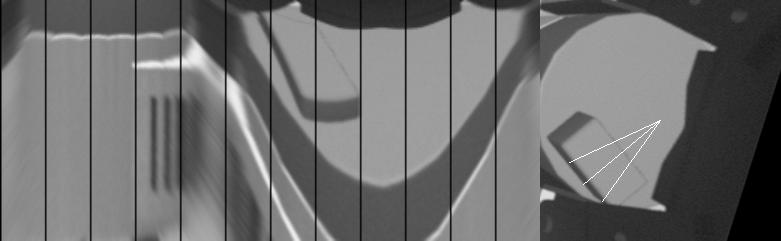

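The canister hangs within 1° of vertical. Its label azimuth is about 127° from the tab and label edge, against a target of 130°. The underside is offset by (-2.5, -5) mm from the stand axis, so I'll correct both and lower it.

```bash
python3 -m crank '{"claw":[-1,-1,-1,-1,-1,-1,-1,-1,-1,-1,-1,-1,-1,-1,-1,-1],"delta_pos":[[0.03,0.07,0],[0.03,0.07,0],[0,0,-0.3],[0,0,-0.45],[0,0,-0.45],[0,0,-0.45],[0,0,-0.45],[0,0,-0.45],[0,0,-0.45],[0,0,-0.3],[0,0,-0.2],[0,0,-0.1],[0,0,-0.1],[0,0,-0.1],[0,0,0],[0,0,0]],"twist":[[0,0,0.3],[0,0,0.3],[0,0,0],[0,0,0],[0,0,0],[0,0,0],[0,0,0],[0,0,0],[0,0,0],[0,0,0],[0,0,0],[0,0,0],[0,0,0],[0,0,0],[0,0,0],[0,0,0]]}' 70; python3 f.py
```

```text
time_s: 11.58
eef_pos: [0.5314, 0.1587, 0.14]
tcp_rot: [0.788, 0.615, -0.001, -0.0]
ft_force: [-0.2, 0.1, -4.0]
width: 0.0544
gripper_force: 76.6
scene [(array([382., 216.]), np.int64(1135), 0.72)] [386.4117 222.873 ]
wrist [(array([316., 342.]), np.int64(27632), 0.94), (array([475., 467.]), np.int64(977), 0.4)] [316.8855 266.4471]
off [-0.002  -0.0042  0.0052  0.005   0.0031] 214.35042359361194 1403.0
underside [0.5294 0.1545 0.0583]
```

```bash
python3 -m crank '{"claw":[-1,-1,-1,-1,-1],"delta_pos":[[0,-0.01,-0.04],[0,-0.01,-0.04],[0,0,-0.04],[0,0,-0.04],[0,0,0]],"twist":[[0,0,0],[0,0,0],[0,0,0],[0,0,0],[0,0,0]]}' 70; python3 -m crank '{"claw":[-1,-1],"delta_pos":[[0,0,-0.05],[0,0,0]],"twist":[[0,0,0],[0,0,0]]}' 70;  python3 -m crank '{"claw":[-1,-1],"delta_pos":[[0,0,-0.04],[0,0,0]],"twist":[[0,0,0],[0,0,0]]}' 70
```

```text
time_s: 12.2
eef_pos: [0.5311, 0.1578, 0.1328]
tcp_rot: [0.789, 0.615, -0.001, -0.001]
ft_force: [-0.6, 0.8, -5.1]
width: 0.0547
gripper_force: 76.6
time_s: 12.37
eef_pos: [0.5311, 0.1578, 0.131]
tcp_rot: [0.789, 0.615, -0.001, -0.001]
ft_force: [-0.1, -0.2, -5.3]
width: 0.0544
gripper_force: 76.6
time_s: 12.53
eef_pos: [0.5315, 0.1582, 0.1308]
tcp_rot: [0.789, 0.615, -0.0, -0.0]
ft_force: [-3.7, 1.6, 5.7]
width: 0.0545
gripper_force: 77.3
```

Contact: the force jumped by about +11 N with no further descent, so the canister is seated. I'll ease the grip and open slowly.

```bash
python3 -m crank '{"claw":[-1,-1,-1],"delta_pos":[[0,0,0],[0,0,0],[0,0,0]],"twist":[[0,0,0],[0,0,0],[0,0,0]]}' 20; python3 -m crank '{"claw":[0.3,0.35,0.4,0.45,0.5,0.6,0.7,0.8,0.9,1,1,1],"delta_pos":[[0,0,0],[0,0,0],[0,0,0],[0,0,0],[0,0,0],[0,0,0],[0,0,0],[0,0,0],[0,0,0],[0,0,0],[0,0,0],[0,0,0]],"twist":[[0,0,0],[0,0,0],[0,0,0],[0,0,0],[0,0,0],[0,0,0],[0,0,0],[0,0,0],[0,0,0],[0,0,0],[0,0,0],[0,0,0]]}'; python3 f.py
```

```text
time_s: 12.78
eef_pos: [0.5315, 0.1582, 0.1308]
tcp_rot: [0.789, 0.615, -0.0, -0.0]
ft_force: [-3.9, 1.5, 5.9]
width: 0.0546
gripper_force: 77.3
time_s: 13.78
eef_pos: [0.5312, 0.1578, 0.1297]
tcp_rot: [0.789, 0.615, -0.001, -0.0]
ft_force: [0.1, 0.8, -0.4]
width: 0.0853
gripper_force: 0.0
scene [(array([384., 223.]), np.int64(952), 0.72)] [385.6633 226.5119]
wrist [(array([314., 342.]), np.int64(27967), 0.89)] [317.0575 266.4736]
off [-0.0021 -0.0045  0.0048 -0.0066  0.0038] 235.58360515075063 1383.0
underside [0.5291 0.1533 0.0475]
```

View pics/f.png

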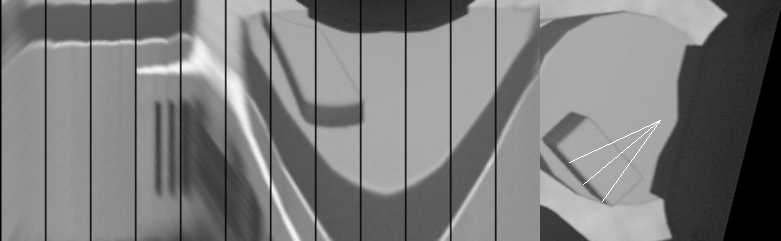

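Released: the fit puts the canister at (0.529, 0.153), label about 129°. I'll retreat straight up and then back.

```bash
python3 -m crank '{"claw":[1,1,1,1,1,1,1,1,1,1,1,1,1,1,1,1,1,1],"delta_pos":[[0,0,0.15],[0,0,0.3],[0,0,0.4],[0,0,0.4],[0,0,0.4],[0,0,0.4],[0,0,0.5],[0,0,0.5],[0,0,0.5],[-0.5,-0.5,0.3],[-0.5,-0.5,0],[-0.5,-0.5,0],[-0.5,-0.5,0],[-0.5,-0.5,0],[-0.5,-0.5,0],[-0.5,-0.5,0],[0,0,0],[0,0,0]],"twist":[[0,0,0],[0,0,0],[0,0,0],[0,0,0],[0,0,0],[0,0,0],[0,0,0],[0,0,0],[0,0,0],[0,0,0],[0,0,0],[0,0,0],[0,0,0],[0,0,0],[0,0,0],[0,0,0],[0,0,0],[0,0,0]]}'
python3 - <<'E'
from h import *
s=arm.snapshot('scene'); t=arm.snapshot('top')
f=lambda i,u,v,h:cv2.resize(i[v-h:v+h,u-h:u+h],(400,400))
cv2.imwrite('pics/v3.png',np.hstack([f(s,390,220,75),f(t,250,265,70)])[:,:,::-1])
E
```

```text
time_s: 15.48
eef_pos: [0.3909, 0.0173, 0.2851]
tcp_rot: [0.789, 0.614, 0.0, 0.0]
ft_force: [0.6, 1.1, 0.7]
width: 0.0855
gripper_force: 0.0
```

View pics/v3.png

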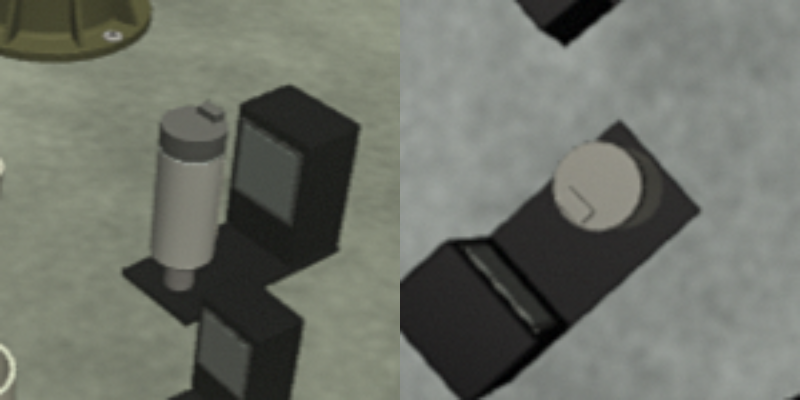

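The canister stands upright on the middle scanner's stand. Its tab edge, (570,185) to (595,213) in the top crop, is parallel to the window face.

```bash
python3 -c "
from plant import arm
print(arm.job_done())"
```

```text
the job is handed in; nothing more can be done
None
```

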